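# Open the combination padlock and present it

## Robot

A 7-joint arm with a two-finger parallel gripper is mounted at the origin on the work surface. World frame = base frame: x ahead of the robot, y to its left, z up, the work surface at z = 0. Lengths are in m, angles in rad, forces in N, time in s.
With the tool pointing down it reaches from about 0.35 to 0.9 m from the base axis. Payload 8.1 kg.
Tool frame: the origin (TCP) lies on the centre line of the jaws, within the pads' length; the fingertips stand 14 mm ahead of it and the grasp point (between the pads) lies 5 mm behind it; z points along the fingers, y is the direction in which the jaws open and shut (so a half turn about z gives the same grasp; the last joint's range is limited). The gripper opens to 92 mm and grips with 3 to 60 N. Pads are 19 mm wide; open, the fingers measure 130 mm over their backs; the gripper's body (75 mm by 190 mm) begins 47 mm behind the grasp point.
Start: joints at [1.11, 0.434, 0.025, 1.573, -0.012, 1.134, -0.075], TCP at [0.219, -0.585, 0.241] pointing down, gripper open.
Joint ranges: [-2.62, 2.62], [-0.44, 2.09], [-1.27, 1.32], [0.08, 2.57], [-1.32, 4.46], [0.12, 2], [-2.74, 2.74]. Speed limits (rad/s): [2.22, 2.22, 3.01, 3.01, 3.14, 3.14, 3.14].

## Interface

Orientations are given as a rotation vector (axis times angle).
In Python, from cell import observe, eyes, arm gives the robot as it stands.
- The arm moves only by the tool step_arm, never from a script. Its argument "series" is a list that holds one entry, the list of rows, each a list of 5 numbers: the finger opening in m, from 0 to 0.0918, then the shift along the world's x, y, z in m, then the turn about the world's z in degrees. In form: [[[hand, dx, dy, dz, spin], ...]]. A call has 1 to 20 rows; each row is the pose to reach, as a shift and turn from the pose measured when the call began; what a row does not reach only later rows make up. A row lasts 1/12 s, in which the tool goes at most 41.7 mm and 7.16 degrees, less where a joint would pass 70% of its speed; a pose out of reach is approached as far as the arm can. A call with a gripper value outside its range is refused whole. The fingers move at their own pace and stop on an object; "squeeze" is the grip in N (left out, the last holds). Time passes only in rows, so rows that repeat a pose let the fingers close. It gives the time, the measured TCP pose, the force and the opening at its end, in the units of the state.
- observe(): the state, without advancing time (a new reading comes with each control period).
- eyes.get_image(name): name is "scene" or "side" or "wrist"; returns (picture, depth): 480x640x3 uint8, red, green, blue; 480x640 float32, m along the optical axis (not along the pixel's ray), 0 where there is no reading.
- eyes.camera_params(name): a dict with "intrinsics" (3x3 intrinsics, pixels), "position" and "attitude" of the camera in the world. Camera axes: x right, y down, z forward; pixel columns grow to the right and rows downward; lengths in m; the calibration is good to about 2 mm. A picture is of the moment at which its call begins: read the wrist's pose just before it. camera_params takes no time and is no camera call; for the wrist camera it gives the pose at the moment of the call.
- arm.sign_off(): hands the job in, once; it reports no verdict.
The state is a dict: "clock": time; "joints": joint angles; "dq": joint speeds; "joint_efforts": joint torques, N m; "position": TCP position; "ee_rot": TCP orientation; "force": force on the tool from outside, world axes, zero at the start; "ft_torque": the same for the moment, N m; "width": opening from 0.0 (shut) to 1.0 (fully open).
Only numpy, scipy, OpenCV 4.12 (cv2) and the standard library are available. Lean on these libraries where they do the work, as an engineer would, in place of code of your own. Each camera call takes 0.05 s, during which the arm holds its last target.

## Task

On the wooden lock rest, swing the hinged steel brace by its knob until it clicks into its end detent beside the shackle. Then turn the padlock's dial clockwise, feeling the notches, until its pointer is at the shackle and the shackle springs out, and draw the shackle fully open. Only then lift the open padlock out of the rest, dial still facing up, and finish holding it still in the gripper with its underside more than 12 cm above the bench; leave the brace seated and do not shift the other things on the bench.

Things in the scene. Friction and masses are not known exactly. Their poses are not given: they have to be found in the camera images.
- rest: Wooden lock rest fixed to the bench: board spanning x -45 to 155, y -56 to 56 mm in its frame, top at z 20 mm. Origin on the bench under the padlock's place. Walls to z 34 mm stand behind (-x, inner face x -30) and beside (|y| 41 to 51, x -30 to 20) the padlock. Towards +x only the seated brace keeps the padlock from sliding out.
- brace (a joint): Angle of the brace, a steel bar swinging level about an upright pin. 0: bar along the rest's +y; grows counter-clockwise from above to its stop at 1.571: bar along the rest's -x, its end 2 mm from the padlock's shoulder, so a shackle pull runs straight into its pin. Friction holds it (under 0.5 N at the knob). A detent resists from 1.05 (1 to 2 N at the knob), peaks at 1.36, then snaps it home.
- brace_hinge (a point): The brace's pin, on the rest's top (z 20 mm), at x 130, y 31.5 mm in the rest's frame. Its axes turn with the brace: the bar (100 mm long, 8 mm wide and high) runs along its +y.
- brace_knob (a point): Centre of the brace's upright round knob: 14 mm diameter, from z 28 to 62 mm above the bench (this point 45). It stands on a side tab at x 28, y 88 mm in the brace_hinge frame.
- lock: Combination padlock lying on its back in the rest, loose (about 180 to 300 g in all), dial up, shackle along its +x. Body 56 (x) x 78 (y) x 24 mm (z), origin under its centre, at z 20 mm at the start with 2 mm play. Its frame is within 0.02 rad of the rest's.
- dial (a joint): Dial angle, growing clockwise seen from above, range 0 to 2.75. The pointer's direction is at angle 2.4 minus this value, counter-clockwise from the lock's +x. Notches click every 0.35 rad; turning takes up to 0.15 N m. At 2.4 (pointer at the shackle) a gate lets the shackle spring out and then holds the dial. It starts 1.0 to 2.3 rad short of that: turn clockwise.
- dial_grip (a point): Middle of the grip bar across the dial, on the dial's axis over the lock's centre, 41 mm above the lock's underside. Bar 12 mm wide, 38 mm long plus a pointed nose at the pointer end (the other end is square), from 31 to 51 mm above the underside. The point's x axis runs to the nose, as does an inlaid line on top. Under it a disc of radius 23 mm, top at 31 mm.
- dial_pointer (a point): Tip of the bar's pointed nose, 25 mm from the dial's axis.
- shackle (a joint): How far the shackle is drawn out along the lock's +x (m): 0 to 0.0015 locked (it rattles over the notches), about 0.007 sprung out when the dial reaches its gate, 0.020 fully open at its stop. Drawing it from 0.007 to 0.020 takes 2 to 3 N, and it stays where it is left.
- shackle_bow (a point): Middle of the shackle's steel cross bar: 8 mm thick (lock's x), 14 mm high, 49 mm long (lock's y), from 5 to 19 mm above the lock's underside (this point 12), at x 74 mm in the lock's frame when shut. Two legs, 35 mm apart inside, join it to the body. Gripped across its thickness (40 N or more) it carries the lock level.
- pliers: Bystander: flat-nose pliers lying flat, about 135 mm long, origin under the pivot.
- jar: Bystander: small glass jar with steel lid, 38 mm across, 48 mm tall, origin under its centre.
- gauge: Bystander: brass ring, 56 mm across, 12 mm tall, lying flat, origin under its centre.
- hammer: Bystander: bench hammer lying down, origin under the middle.
- bench_block: Bystander: steel block 65 x 65 x 22 mm, origin under its centre.
- pot: Bystander: white plastic cup 70 mm across, 60 mm tall, origin under its centre.
- file: Bystander: flat file with wooden handle, 240 mm long, lying down, origin under the middle.
Mind the look-alikes: they are no part of the job. There is more than one size of the lock; the job needs the largest.

How it is judged:
On the way, in this order (a step that is already met when the one before it is completed fails the run):
1. the brace is seated in its end detent (value of joint brace above 1.51 rad and value of joint shackle below 0.003 m), for 0.2 s.
2. the dial is at its gate and the shackle has sprung out (value of joint brace above 1.5 rad and value of joint dial between 2.25 and 2.55 rad and value of joint shackle above 0.004 m), for 0.1 s.
3. the shackle is drawn open while the brace is seated (value of joint brace above 1.5 rad and value of joint shackle above 0.015 m), for 0.2 s.
At the end, for the whole second after the job is handed in: The padlock is held in the fingers (over 1 N), at rest (under 30 mm/s), its underside centre more than 120 mm above the bench, dial up within 0.7 rad, touching the rest no more; its shackle is drawn out more than 15 mm; the brace is still seated (over 1.5 rad) (all of step 3 and height (world z) of lock above 0.12 m and angle between lock's own z axis and vertical below 0.7 rad and contact force between the fingers and lock above 1 N and contact force between lock and rest below 0.1 N and linear speed of lock below 0.03 m/s); the arm keeps its last pose, push and grip.
It fails at once if a bystander is shifted by more than 30 mm (distance of any of pliers, jar, gauge, hammer, bench_block, pot, file from where it was at the start of the episode above 0.03 m).
It fails at once if the padlock leaves its place in the rest before the shackle is open (distance between lock and rest above 0.035 m and value of joint shackle below 0.012 m).
It also fails if it takes over 72 s, if anything falls off the work surface, if the arm or the gripper's body presses on something with over 40 N, if the wrist force passes 120 N, or if a joint passes its speed limit or range.

## Working session

There is one attempt and no reset: what is moved stays moved. The work goes in short steps, Python scripts to look and compute and a tool call to move; the robot and the scene stay as the last step left them, time stands still between calls to the robot, and variables do not carry over. Pictures are saved under pics/ and viewed, and the job is handed in when it is done.

Besides the shell and the picture viewer there is one more tool, called after "Call:" as name(argument=value, ...) on one line, values as JSON. step_arm: Moves the arm, as the interface text tells. Its arguments: {"type":"object","properties":{"series":{"type":"array"},"squeeze":{"type":"number"}},"required":["series"]}

```bash
ls; mkdir -p pics
cat > h.py <<'E'
import numpy as np,cv2
from cell import observe,eyes,arm
def snap(n,f):
    p=eyes.camera_params(n); im,d=eyes.get_image(n)
    cv2.imwrite('pics/%s.png'%f,im[:,:,::-1]); np.savez('pics/%s.npz'%f,im=im,d=d,K=p['intrinsics'],t=p['position'],R=np.array(p['attitude'],float))
    return p
E
python3 - <<'E'
from h import *
for n in('scene','side','wrist'):
    p=snap(n,n+'0'); print(n,p)
print(observe())
E
```

```text
pics
scene {'intrinsics': array([[442.27523676,   0.        , 324.04723607],
       [  0.        , 442.27523676, 239.07306288],
       [  0.        ,   0.        ,   1.        ]]), 'position': array([ 0.90936656, -0.61273018,  0.85050121]), 'attitude': array([-2.31163313, -0.69176843,  0.2799892 ])}
side {'intrinsics': array([[508.81077397,   0.        , 312.80292578],
       [  0.        , 508.81077397, 237.30777893],
       [  0.        ,   0.        ,   1.        ]]), 'position': array([0.41708008, 0.81850602, 0.80016608]), 'attitude': array([-0.15209935,  2.79728185, -1.27441205])}
wrist {'intrinsics': array([[432.09073399,   0.        , 317.16444004],
       [  0.        , 432.09073399, 239.59808668],
       [  0.        ,   0.        ,   1.        ]]), 'position': array([ 0.29207401, -0.55721517,  0.38240216]), 'attitude': array([ 2.37680981, -1.64773325, -0.24566756])}
{'clock': 0.15, 'joints': array([ 1.11037623,  0.43505371,  0.02497169,  1.57388734, -0.01160467,
        1.1339714 , -0.07511221]), 'dq': array([-8.84144548e-04, -3.26033285e-03,  1.14578776e-03, -4.39457229e-03,
       -2.41779099e-05,  1.01539573e-03,  5.16295966e-05]), 'joint_efforts': array([ 1.53625519e-03, -6.68264508e+01,  9.85913873e-01, -3.14692891e+01,
       -6.03274978e-02,  3.93146358e-02,  9.14517545e-05]), 'position': array([ 0.21872891, -0.58508814,  0.24013122]), 'ee_rot': array([-3.09035452e+00, -5.58742517e-01,  4.85453034e-04]), 'force': array([ 0.55472512, -0.34415783, -0.5164514 ]), 'ft_torque': array([ 0.03585704, -0.00656528,  0.04619175]), 'width': 1.0016575474853793}
```

View pics/scene0.png

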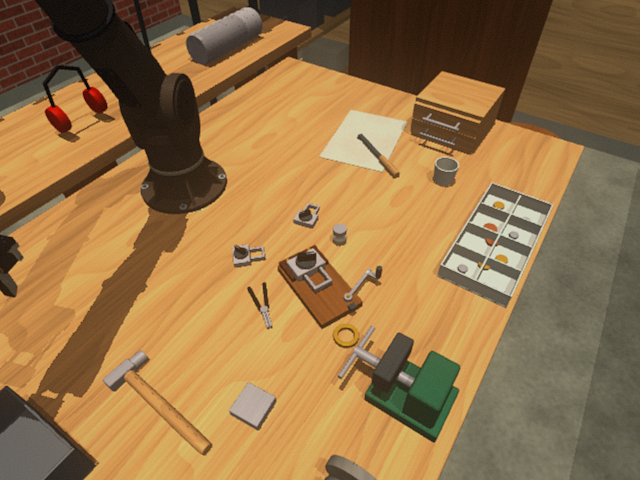

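View pics/side0.png

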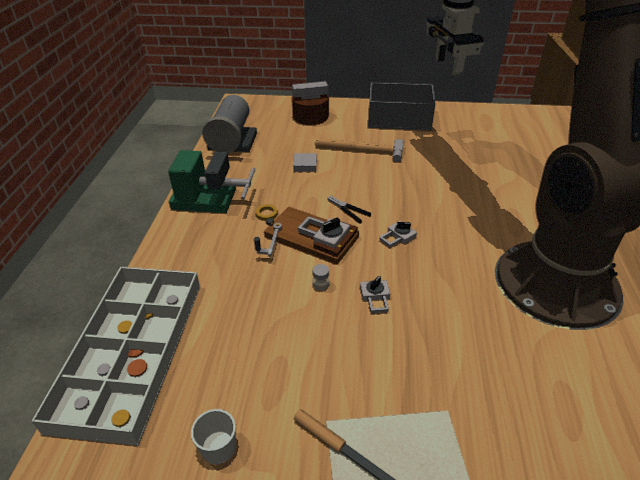

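View pics/wrist0.png

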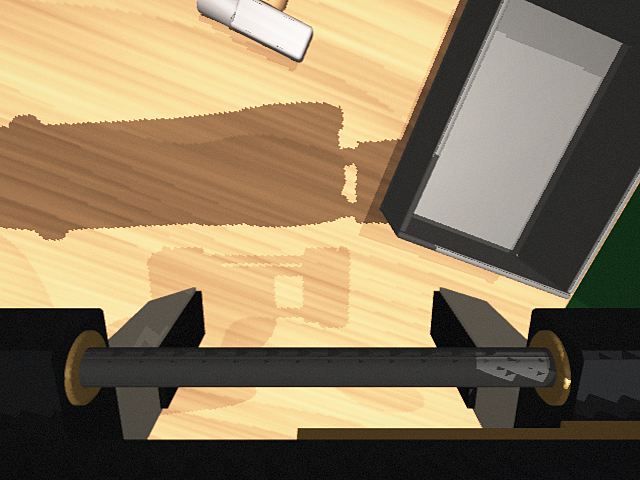

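The scene shows the rest at about (318,285), with the lock dial at (306,258), the brace pin near (350,297) and the knob near (378,270). Next I'll zoom in and measure.

```bash
cat >> h.py <<'E'
def load(f):
    z=np.load('pics/%s.npz'%f); return z
def Rm(z): return cv2.Rodrigues(z['R'])[0] if z['R'].shape!=(3,3) else z['R']
def plane(z,uv,h):
    uv=np.atleast_2d(np.array(uv,float)); r=np.c_[uv,np.ones(len(uv))]@np.linalg.inv(z['K']).T@Rm(z).T
    return z['t']+r*((h-z['t'][2])/r[:,2])[:,None]
def proj(z,P):
    c=(np.atleast_2d(P)-z['t'])@Rm(z); q=c@z['K'].T; return q[:,:2]/q[:,2:]
def cloud(z):
    v,u=np.mgrid[:480,:640]; r=np.stack([u,v,np.ones_like(u)],-1)@np.linalg.inv(z['K']).T
    return (r*z['d'][...,None])@Rm(z).T+z['t']
def crop(z,f,x0,y0,x1,y1,s):
    cv2.imwrite('pics/%s.png'%f,cv2.resize(z['im'][y0:y1,x0:x1,::-1],None,fx=s,fy=s,interpolation=cv2.INTER_CUBIC))
E
python3 - <<'E'
from h import *
z=load('scene0');crop(z,'c1',220,190,400,340,4)
z2=load('side0');crop(z2,'c2',230,185,430,325,4)
print(plane(z,[[306,258],[350,297],[378,270],[278,266],[322,325],[361,304],[315,246]],0.02).round(3))
P=cloud(z)
for u,v in[(306,258),(350,297),(378,270),(300,275)]:print(P[v,u].round(3))
E
```

```text
[[ 0.478 -0.051  0.02 ]
 [ 0.629 -0.092  0.02 ]
 [ 0.645  0.013  0.02 ]
 [ 0.436 -0.109  0.02 ]
 [ 0.617 -0.188  0.02 ]
 [ 0.66  -0.094  0.02 ]
 [ 0.474 -0.006  0.02 ]]
[ 0.5   -0.08   0.063]
[ 0.632 -0.096  0.027]
[ 0.657 -0.016  0.058]
[ 0.508 -0.116  0.043]
```

View pics/c1.png

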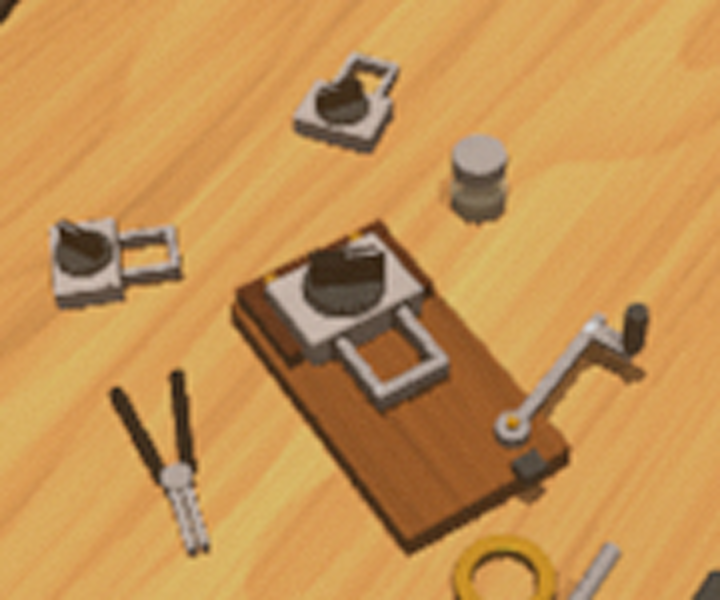

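View pics/c2.png

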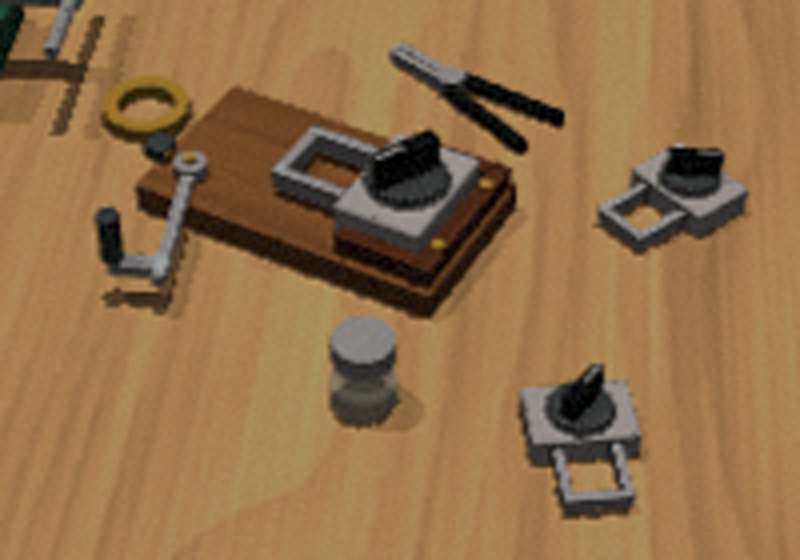

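Run:
```python
from h import *
z=load('scene0')
a=plane(z,[[322.3,324],[362.5,302.5]],0.02)[:,:2]
print(a,np.linalg.norm(a[1]-a[0]))
d=a[1]-a[0]; th=np.arctan2(d[1],d[0])-np.pi/2
R=lambda t:np.array([[np.cos(t),-np.sin(t)],[np.sin(t),np.cos(t)]])
o=a.mean(0)-R(th)@[.155,0]
print(np.degrees(th),o)
th0,o0=th,o
for n,p,h in[('pin',[.13,.0315],.028),('bow',[.074,0],.039),('grip',[0,0],.071),('c',[-.045,-.056],.02)]:
    w=o+R(th)@p; print(n,w,proj(z,[*w,h]),proj(load('side0'),[*w,h]))
for q in [0,-.1,.1,.2]:
  k=o+R(th)@([.13,.0315]+R(q)@[.028,.088]); print(q,k,proj(z,[*k,.062]))
z=load('wrist0');s=observe()
Rt=cv2.Rodrigues(s['ee_rot'])[0]; print('cam in tcp',Rt.T@(z['t']-s['position']),(Rt.T@Rm(z)).round(3),Rt.round(2))
```

```text
[[ 0.61596271 -0.18561054]
 [ 0.6607878  -0.08904842]] 0.10645905741344368
-24.90119173673986 [ 0.49778479 -0.072066  ]
pin [ 0.6289626 -0.0982315] [[348.45493994 296.88434847]] [[274.80011956 225.33625454]]
bow [ 0.5649054  -0.10322405] [[323.57507638 282.99045593]] [[301.54653543 222.06421368]]
grip [ 0.49778479 -0.072066  ] [[306.87511356 253.12927062]] [[328.63043042 221.57445494]]
c [ 0.43338914 -0.10391252] [[278.4291896  264.23373183]] [[356.92952254 231.45754332]]
0 [ 0.69141239 -0.03020193] [[388.65319135 279.66053095]]
-0.1 [ 0.69789203 -0.03677637] [[389.85858559 282.89879102]]
0.1 [ 0.68430878 -0.02430722] [[387.07439509 276.54229442]]
0.2 [ 0.67665217 -0.01915113] [[385.1437035  273.57115043]]
cam in tcp [ 0.07844701 -0.0005925  -0.14227839] [[ 0.    -0.957 -0.289]
 [ 1.     0.001 -0.001]
 [ 0.001 -0.289  0.957]] [[ 0.94  0.35 -0.  ]
 [ 0.35 -0.94  0.  ]
 [-0.   -0.   -1.  ]]
```

Call:
step_arm(series=[[[0.06,0.34,0.49,0.0,49],[0.06,0.34,0.49,0.0,49],[0.06,0.34,0.49,0.0,49],[0.06,0.34,0.49,0.0,49],[0.06,0.34,0.49,0.0,49],[0.06,0.34,0.49,0.0,49],[0.06,0.34,0.49,0.0,49],[0.06,0.34,0.49,0.0,49],[0.06,0.34,0.49,0.0,49],[0.06,0.34,0.49,0.0,49],[0.06,0.34,0.49,0.0,49],[0.06,0.34,0.49,0.0,49],[0.06,0.34,0.49,0.0,49],[0.06,0.34,0.49,0.0,49],[0.06,0.34,0.49,0.0,49],[0.06,0.34,0.49,0.0,49],[0.06,0.34,0.49,0.0,49],[0.06,0.34,0.49,0.0,49]]])

```text
clock: 1.65
position: [0.558, -0.0965, 0.2398]
ee_rot: [-2.582, -1.788, 0.003]
force: [0.4, -0.5, 0.4]
width: 0.655
```

Run:
```python
from h import *
s=observe();print(s['clock'],s['position'],s['ee_rot'],s['joints'].round(2),s['force'])
snap('wrist','w1'); snap('scene','s1')
```

```text
1.65 [ 0.55798762 -0.09651461  0.23979867] [-2.5818216  -1.78841313  0.00331114] [ 0.36  0.37 -0.38  1.69  0.15  1.11 -0.43] [ 0.3515139 -0.4741103  0.4377169]
```

View pics/w1.png

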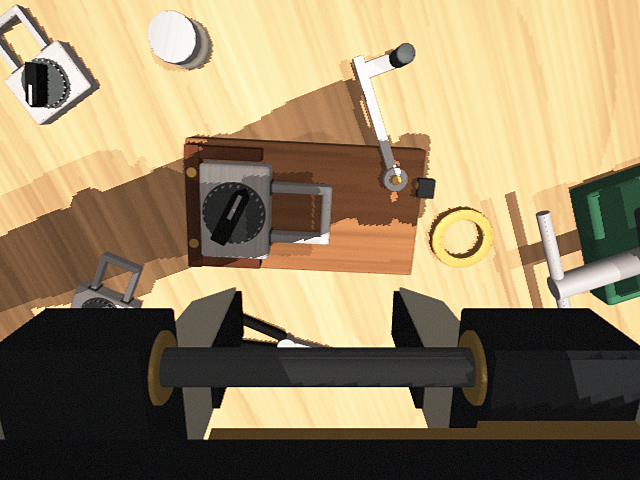

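Run:
```python
from h import *
z=load('w1');crop(z,'c3',180,120,340,280,4);crop(z,'c4',335,25,445,205,4)
```

```text
(no output)
```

View pics/c3.png

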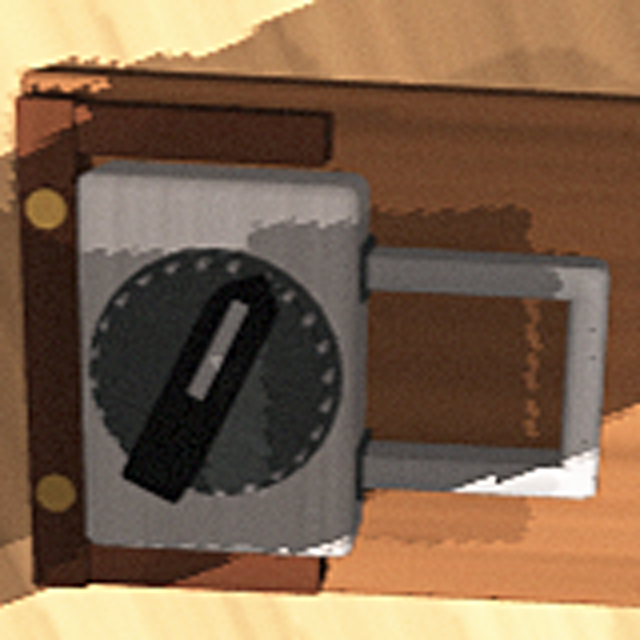

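View pics/c4.png

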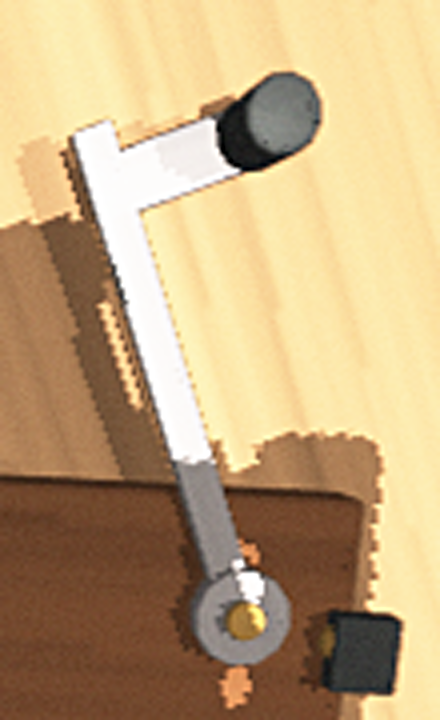

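Run:
```python
from h import *
z=load('w1');P=cloud(z)
def pt(n,u,v,h):
    w=plane(z,[u,v],h)[0]; print(n,w.round(4),'depth',P[int(round(v)),int(round(u))].round(4)); return w[:2]
knob=pt('knob',406,53.3,.062)
pin=pt('pin',396.3,179.5,.03)
bow=pt('bow',326.8,213.8,.039)
nose=pt('nose',247,190.5,.071);sq=pt('sq',218.5,241.5,.071)
a=pt('A',424.5,149,.02);b=pt('B',411,274,.02)
# body top corners
c=[pt('b',180+u/4,120+v/4,.044) for u,v in[(78,172),(364,178),(354,553),(86,545)]]
print([np.linalg.norm(c[i]-c[i-1]) for i in range(4)])
lc=np.mean(c,0);print('lockc',lc)
ang=lambda d:np.degrees(np.arctan2(d[1],d[0]))
print('yaw: ab',ang(b-a)+90,'body',ang(c[1]-c[0]),ang(c[2]-c[3]),ang(c[0]-c[3])-90,ang(c[1]-c[2])-90,'bow',ang(bow-lc))
print('bar len',np.linalg.norm(nose-sq),'ang',ang(nose-sq),'knob-pin',np.linalg.norm(knob-pin),ang(knob-pin))
print('bow dist',np.linalg.norm(bow-lc), 'AB',np.linalg.norm(a-b))
```

```text
knob [ 0.6549 -0.0096  0.062 ] depth [ 0.6557 -0.0092  0.0587]
pin [ 0.6263 -0.0967  0.03  ] depth [ 0.6258 -0.0967  0.0315]
bow [ 0.5638 -0.1017  0.039 ] depth [ 0.5637 -0.1025  0.0363]
nose [ 0.5175 -0.0576  0.071 ] depth [ 0.5129 -0.0597  0.0494]
sq [ 0.4821 -0.0857  0.071 ] depth [ 0.481  -0.0863  0.0693]
A [ 0.6568 -0.0829  0.02  ] depth [ 0.6571 -0.0834  0.0161]
B [ 0.6142 -0.1845  0.02  ] depth [ 0.6159 -0.1944 -0.0022]
b [ 0.4856 -0.0279  0.044 ] depth [ 0.4845 -0.0281  0.0391]
b [ 0.5371 -0.0484  0.044 ] depth [ 0.5343 -0.0496  0.0232]
b [ 0.5059 -0.119   0.044 ] depth [ 0.4995 -0.126   0.0182]
b [ 0.4546 -0.098   0.044 ] depth [ 0.4503 -0.1007  0.0317]
[np.float64(0.07663201936464714), np.float64(0.05547946834763567), np.float64(0.07721090020384162), np.float64(0.05541708831927774)]
lockc [ 0.49579805 -0.07331537]
yaw: ab -22.73549175817925 body -21.741261973781395 -22.337693630887394 -23.834893644189833 -23.867740951826264 bow -22.61623142473674
bar len 0.04527342552987873 ang 38.462516876259706 knob-pin 0.09168311940905258 71.80013879511714
bow dist 0.07368801488934489 AB 0.1101954296862182
```

Run:
```python
from h import *
for f in('scene0','side0','w1'):
    P=cloud(load(f)); m=load(f)['d']>0
    for (cx,cy,a) in [(.655,-.009,-20),(.627,.0,0),(.557,-.036,47)]:
        t=np.radians(a);d=P[...,:2]-[cx,cy]
        j=d@[np.cos(t),np.sin(t)];k=d@[-np.sin(t),np.cos(t)]
        s=m&(abs(j)<.105)&(abs(k)<.055)&(P[...,2]<.2)
        print(f,a,P[s][:,2].max() if s.any() else None, P[s][P[s][:,2].argmax()].round(3))
```

```text
scene0 -20 0.06324793619749824 [ 0.661 -0.011  0.063]
scene0 0 0.06324793619749824 [ 0.661 -0.011  0.063]
scene0 47 0.07197530930157336 [ 0.504 -0.072  0.072]
side0 -20 0.0643314851440906 [ 0.649 -0.001  0.064]
side0 0 0.0643314851440906 [ 0.649 -0.001  0.064]
side0 47 0.07406671638156936 [ 0.502 -0.056  0.074]
w1 -20 0.0623439513595383 [ 0.652 -0.012  0.062]
w1 0 0.0623439513595383 [ 0.652 -0.012  0.062]
w1 47 0.07215704806005069 [ 0.501 -0.07   0.072]
```

Call:
step_arm(series=[[[0.04,0.04,0.035,0,0],[0.04,0.075,0.065,-0.02,1],[0.04,0.097,0.0875,-0.06,2],[0.04,0.097,0.0875,-0.095,2],[0.04,0.097,0.0875,-0.125,2],[0.04,0.097,0.0875,-0.15,2],[0.04,0.097,0.0875,-0.165,2],[0.04,0.097,0.0875,-0.178,2],[0.04,0.097,0.0875,-0.178,2],[0.04,0.097,0.0875,-0.178,2]]])

```text
clock: 2.58
position: [0.6549, -0.0105, 0.0623]
ee_rot: [-2.553, -1.83, 0.003]
force: [-0.3, 0.2, 0.3]
width: 0.437
```

Run:
```python
from h import *
s=observe();print(s['clock'],s['position'],s['ee_rot'],s['joints'].round(2),s['force'])
snap('wrist','w2');snap('scene','s2')
crop(load('s2'),'c5',300,180,460,300,4)
```

```text
2.5833 [ 0.65491409 -0.01050454  0.06228761] [-2.55292904 -1.83020712  0.00322333] [ 0.15  0.69 -0.34  1.64  0.28  0.86 -0.63] [-0.2630524   0.1968582   0.34668138]
```

View pics/w2.png

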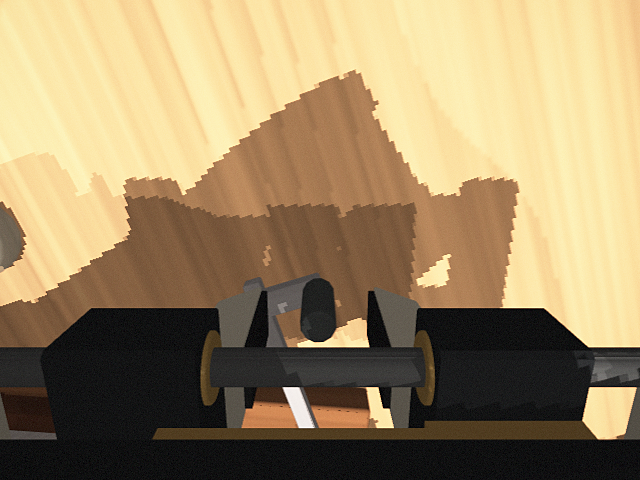

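View pics/c5.png

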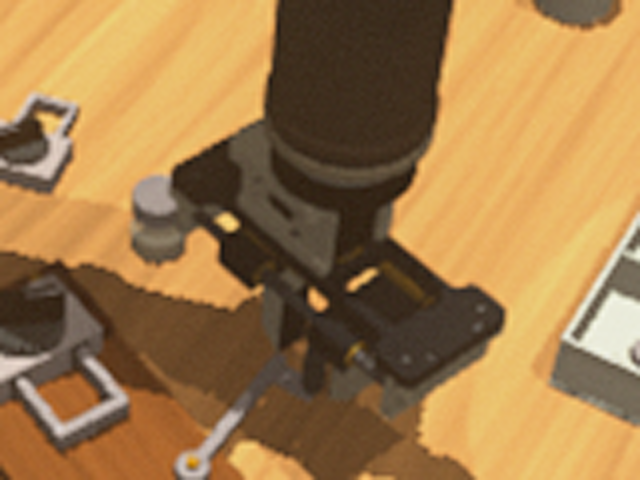

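Run:
```python
from h import *
z=load('w2');s=observe()
print(proj(z,[s['position'],s['position']-[0,0,.014]]))
for v in(280,335):print(plane(z,[317.5,v],.062 if v<300 else .04))
P=cloud(z);print(P[285:340:8,317].round(3))
```

```text
[[320.09224259 333.13439497]
 [319.90637682 315.54075573]]
[[0.66151946 0.00942009 0.062     ]]
[[ 0.65055506 -0.02295561  0.04      ]]
[[ 0.657 -0.003  0.036]
 [ 0.657 -0.003  0.044]
 [ 0.657 -0.003  0.052]
 [ 0.657 -0.003  0.059]
 [ 0.656 -0.005  0.06 ]
 [ 0.655 -0.008  0.061]
 [ 0.654 -0.012  0.06 ]]
```

Call:
step_arm(series=[[[0.0,0,0,0,0],[0.0,0,0,0,0],[0.0,0,0,0,0],[0.0,0,0,0,0],[0.0,0,0,0,0]]], squeeze=8)

```text
clock: 3.1
position: [0.6561, -0.0099, 0.0641]
ee_rot: [2.552, 1.83, 0.001]
force: [-0.7, -0.2, 2.5]
width: 0.151
```

Run:
```python
import numpy as np
p=np.array([.6268,-.0958]);a0=71.8
k0=p+.09235*np.array([np.cos(np.radians(a0)),np.sin(np.radians(a0))])
for i in range(1,19):
    a=min(a0+4*i,139.7); k=p+.09235*np.array([np.cos(np.radians(a)),np.sin(np.radians(a))]); print((k-k0).round(4),a-a0)
```

```text
[-0.0062  0.0018] 4.0
[-0.0125  0.0032] 8.0
[-0.0189  0.0041] 12.0
[-0.0253  0.0046] 16.0
[-0.0317  0.0046] 20.0
[-0.0382  0.0041] 24.0
[-0.0446  0.0033] 28.0
[-0.0509  0.002 ] 32.0
[-0.0571  0.0002] 36.0
[-0.0631 -0.002 ] 40.0
[-0.069  -0.0046] 44.0
[-0.0747 -0.0076] 48.0
[-0.0802 -0.011 ] 52.0
[-0.0854 -0.0148] 56.0
[-0.0904 -0.0189] 60.000000000000014
[-0.0951 -0.0233] 64.00000000000001
[-0.0993 -0.028 ] 67.89999999999999
[-0.0993 -0.028 ] 67.89999999999999
```

Call:
step_arm(series=[[[0.0,-0.006,0.002,-0.001,4],[0.0,-0.0125,0.003,-0.001,8],[0.0,-0.019,0.004,-0.001,12],[0.0,-0.025,0.0045,-0.001,16],[0.0,-0.032,0.0045,-0.001,20],[0.0,-0.038,0.004,-0.001,24],[0.0,-0.0445,0.003,-0.001,28],[0.0,-0.051,0.002,-0.001,32],[0.0,-0.057,0.0,-0.001,36],[0.0,-0.063,-0.002,-0.001,40],[0.0,-0.063,-0.002,-0.001,40]]])

```text
clock: 4.02
position: [0.5926, -0.011, 0.0639]
ee_rot: [1.765, 2.598, 0.004]
force: [-0.6, 3.3, 5.8]
width: 0.146
```

Call:
step_arm(series=[[[0.0,-0.006,-0.0026,0,4],[0.0,-0.0115,-0.0056,0,8],[0.0,-0.017,-0.009,0,12],[0.0,-0.022,-0.0128,0,16],[0.0,-0.027,-0.017,0,20],[0.0,-0.032,-0.0213,0,24],[0.0,-0.0363,-0.026,0,27.5],[0.0,-0.0375,-0.028,0,27.5],[0.0,-0.0375,-0.028,0,27.5],[0.0,-0.0375,-0.028,0,27.5]]])

```text
clock: 4.85
position: [0.5559, -0.0368, 0.0642]
ee_rot: [1.096, 2.943, 0.009]
force: [2.2, 7.2, -1.6]
width: 0.147
```

Run:
```python
from h import *
s=observe();print(s['clock'],s['position'],s['ee_rot'],s['joints'].round(2),s['force'])
snap('wrist','w3');snap('scene','s3');snap('side','d3')
crop(load('s3'),'c6',240,180,400,330,4)
```

```text
4.85 [ 0.55589195 -0.03683245  0.06418016] [1.09617494 2.94310508 0.00922485] [ 0.44  0.63 -0.67  1.88  0.53  0.8   0.35] [ 2.23805433  7.17125023 -1.62670444]
```

View pics/w3.png

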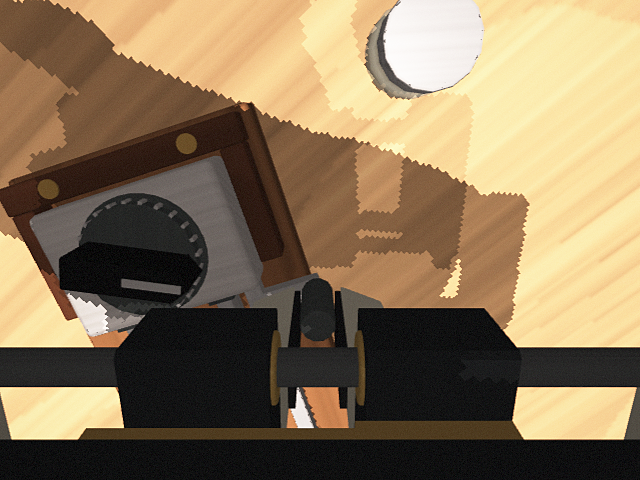

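View pics/c6.png

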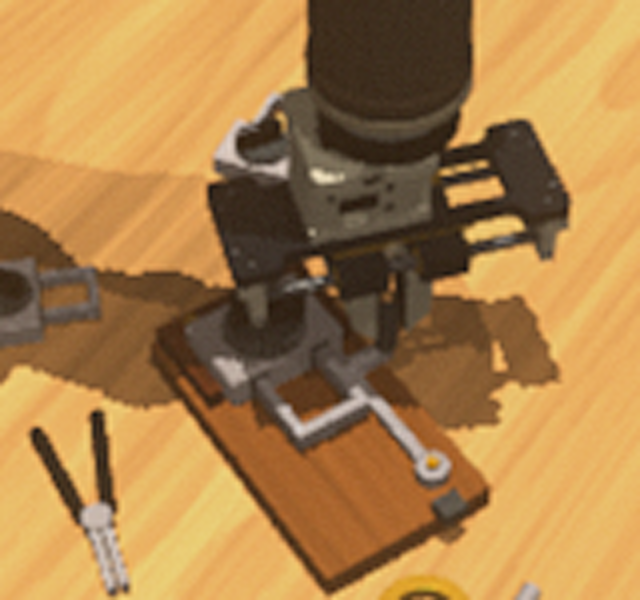

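Call:
step_arm(series=[[[0.03,0,0,0,0],[0.03,0,0,0,0],[0.03,0,0,0.02,0],[0.035,0,0,0.06,0],[0.04,-0.02,-0.013,0.09,7],[0.04,-0.04,-0.025,0.09,14],[0.04,-0.0595,-0.0365,0.09,21],[0.04,-0.0595,-0.0365,0.09,28],[0.04,-0.0595,-0.0365,0.09,35],[0.04,-0.0595,-0.0365,0.09,42],[0.04,-0.0595,-0.0365,0.09,49],[0.04,-0.0595,-0.0365,0.09,56],[0.04,-0.0595,-0.0365,0.09,63],[0.04,-0.0595,-0.0365,0.09,70],[0.04,-0.0595,-0.0365,0.09,77],[0.04,-0.0595,-0.0365,0.09,79.5],[0.04,-0.0595,-0.0365,0.09,79.5]]])

```text
clock: 6.42
position: [0.4962, -0.0739, 0.1539]
ee_rot: [1.04, -2.961, -0.008]
force: [0.1, -1.3, -0.3]
width: 0.435
```

Run:
```python
from h import *
s=observe();print(s['clock'],s['position'],s['ee_rot'],s['joints'].round(2),s['force'])
snap('wrist','w4');snap('scene','s4');snap('side','d4')
crop(load('s4'),'c7',240,180,400,330,4)
```

```text
6.4167 [ 0.49622669 -0.0738811   0.153908  ] [ 1.03995376 -2.96079212 -0.00798229] [ 0.84  0.59 -1.12  1.91  0.62  1.04  1.69] [ 0.07362074 -1.29985675 -0.34591815]
```

View pics/w4.png

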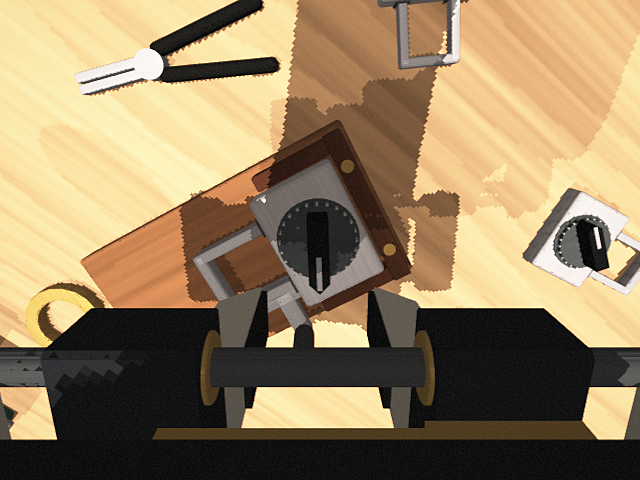

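View pics/c7.png

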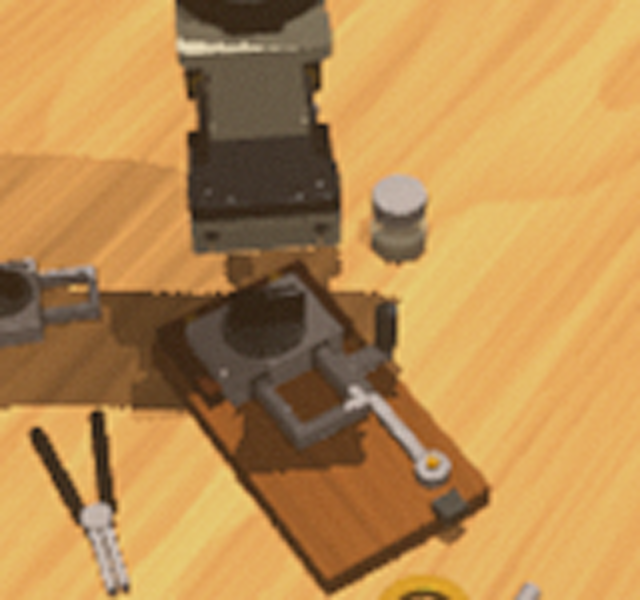

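Run:
```python
from h import *
z=load('w4');n=plane(z,[319,291],.071)[0];s=plane(z,[318,211],.071)[0]
print(n,s,np.linalg.norm(n-s),s+(n-s)*19/44,np.degrees(np.arctan2(*(n-s)[1::-1])))
z=load('s4');k=plane(z,[336.8,256.8],.062)[0];p=plane(z,[348,295.5],.03)[0]
d=k-p;print(k,p,np.linalg.norm(d[:2]),np.degrees(np.arctan2(d[1],d[0])))
d=k[:2]-np.array([.6268,-.0958]);print(np.linalg.norm(d[:2]),np.degrees(np.arctan2(d[1],d[0])), 'expect 139.5')
```

```text
[ 0.51087453 -0.05935425  0.071     ] [ 0.4751091  -0.08879757  0.071     ] 0.046325750821312975 [ 0.49055327 -0.07608341  0.071     ] 39.4623740453363
[ 0.55830305 -0.03681222  0.062     ] [ 0.62680428 -0.0967919   0.03      ] 0.09104932355198772 138.79461058181124
0.09039573986617035 139.2658302250658 expect 139.5
```

Run:
```python
from h import *
z=load('w4');print('disc w4',plane(z,[[318,240],[277,240],[359,240],[318,199],[318,281]],.051).round(4))
z=load('w1');print('disc w1',plane(z,[180+217/4,120+372/4],.051))
crop(load('w4'),'c8',240,140,420,320,4)
```

```text
disc w4 [[ 0.4924 -0.0747  0.051 ]
 [ 0.5075 -0.0937  0.051 ]
 [ 0.4772 -0.0557  0.051 ]
 [ 0.4731 -0.0902  0.051 ]
 [ 0.5128 -0.0583  0.051 ]]
disc w1 [[ 0.49668247 -0.07275718  0.051     ]]
```

View pics/c8.png

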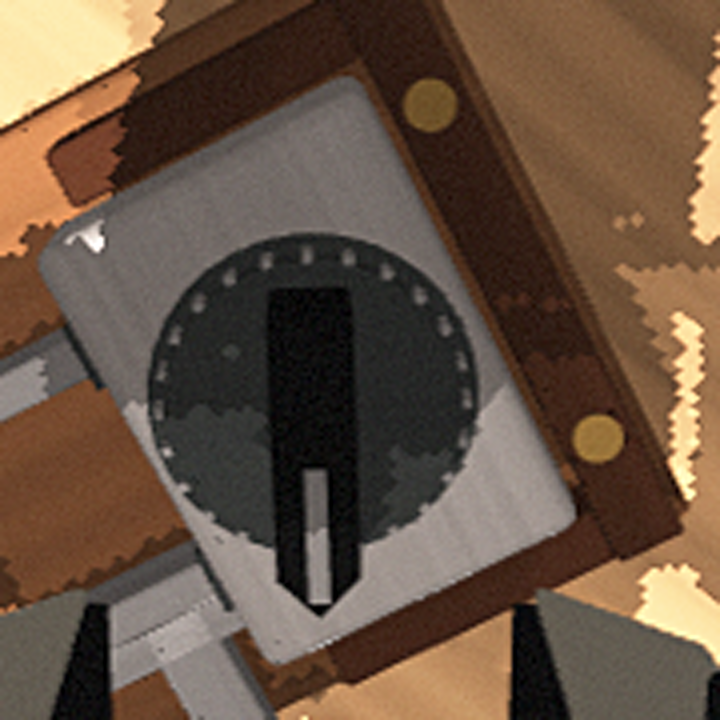

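Call:
step_arm(series=[[[0.04,-0.0015,0,-0.03,0],[0.04,-0.0015,0,-0.06,0],[0.04,-0.0015,0,-0.075,0],[0.04,-0.0015,0,-0.086,0],[0.04,-0.0015,0,-0.086,0],[0.04,-0.0015,0,-0.086,0],[0.0,-0.0015,0,-0.086,0],[0.0,-0.0015,0,-0.086,0],[0.0,-0.0015,0,-0.086,0],[0.0,-0.0015,0,-0.086,0],[0.0,-0.0015,0,-0.086,0]]], squeeze=45)

```text
clock: 7.48
position: [0.495, -0.0737, 0.0685]
ee_rot: [1.034, -2.964, -0.007]
force: [-1.6, -1.1, 3.6]
width: 0.128
```

Run:
```python
from h import *
s=observe();print(s)
```

```text
{'clock': 7.4833, 'joints': array([ 0.75132181,  0.68959095, -1.00815741,  1.99649418,  0.756958  ,
        0.89330512,  1.57138817]), 'dq': array([-9.06377452e-04,  9.01522479e-04, -1.95447266e-04, -1.21419758e-03,
       -5.38127737e-05, -1.42344219e-03, -1.53810415e-03]), 'joint_efforts': array([ 1.63732837e-01, -5.80831861e+01, -1.61560321e+01, -1.94110966e+01,
       -1.65422840e-03,  1.04490768e-01, -3.55228584e-02]), 'position': array([ 0.49500771, -0.07369838,  0.06850853]), 'ee_rot': array([ 1.03440582, -2.96360059, -0.00672318]), 'force': array([-1.59399322, -1.14510747,  3.57278144]), 'ft_torque': array([ 0.00927454, -0.09368443,  0.03264041]), 'width': 0.12752004462376698}
```

Width is 11.7 mm, so the bar is held. Next I'll turn clockwise.

Call:
step_arm(series=[[[0.0,0,0,0,-5],[0.0,0,0,0,-10],[0.0,0,0,0,-15],[0.0,0,0,0,-20],[0.0,0,0,0,-25],[0.0,0,0,0,-30],[0.0,0,0,0,-35],[0.0,0,0,0,-40],[0.0,0,0,0,-40]]])

```text
clock: 8.23
position: [0.4951, -0.0738, 0.0687]
ee_rot: [-0.048, -3.14, -0.007]
force: [1.1, 0.2, -2.1]
width: 0.126
```

Run:
```python
from h import *
s=observe();print(s['position'],s['force'],s['ft_torque'],s['width'],np.degrees(2*np.arctan2(s['ee_rot'][1],s['ee_rot'][0])))
snap('wrist','w5')
```

```text
[ 0.49506391 -0.0738044   0.06868008] [ 1.09397995  0.16329079 -2.13785387] [ 0.07622825 -0.1315899   0.03097186] 0.12580500068092446 -181.7522623824766
```

View pics/w5.png

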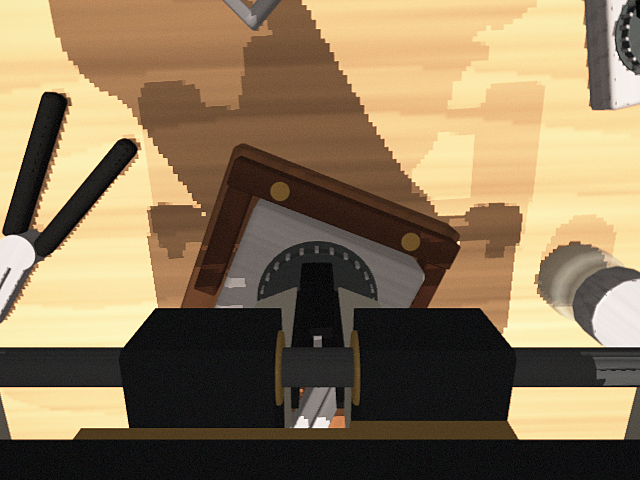

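Call:
step_arm(series=[[[0.0,0,0,0,-4],[0.0,0,0,0,-8],[0.0,0,0,0,-12],[0.0,0,0,0,-15],[0.0,0,0,0,-18],[0.0,0,0,0,-20],[0.0,0,0,0,-22],[0.0,0,0,0,-22]]])

```text
clock: 8.95
position: [0.4947, -0.0738, 0.0686]
ee_rot: [-0.636, -3.076, -0.007]
force: [-0.2, -0.6, -1.4]
width: 0.126
```

Run:
```python
from h import *
s=observe();print(s['position'],s['force'],s['ft_torque'],s['width'],np.degrees(2*np.arctan2(s['ee_rot'][1],s['ee_rot'][0])))
snap('side','d6');snap('scene','s6')
crop(load('s6'),'c9',240,180,400,330,4)
crop(load('d6'),'c10',250,190,390,290,5)
```

```text
[ 0.49470504 -0.07382628  0.06855135] [-0.18775703 -0.62247077 -1.38991852] [-0.03127532 -0.13700267  0.06352368] 0.1262110608998253 -203.359826126768
```

View pics/c9.png

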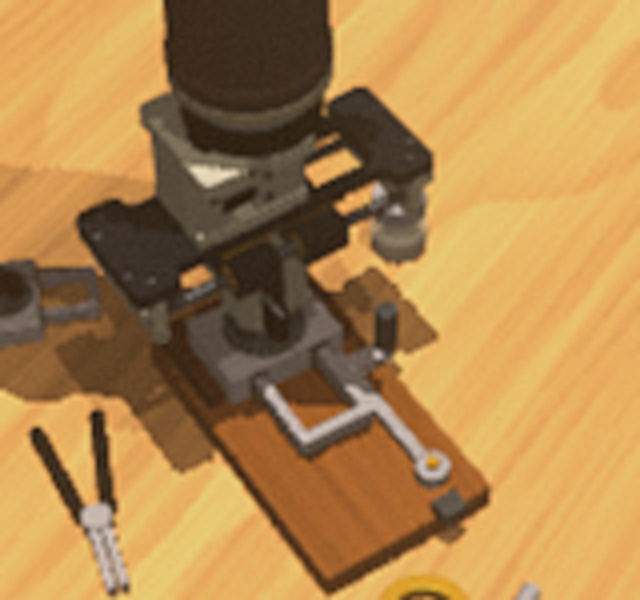

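View pics/c10.png

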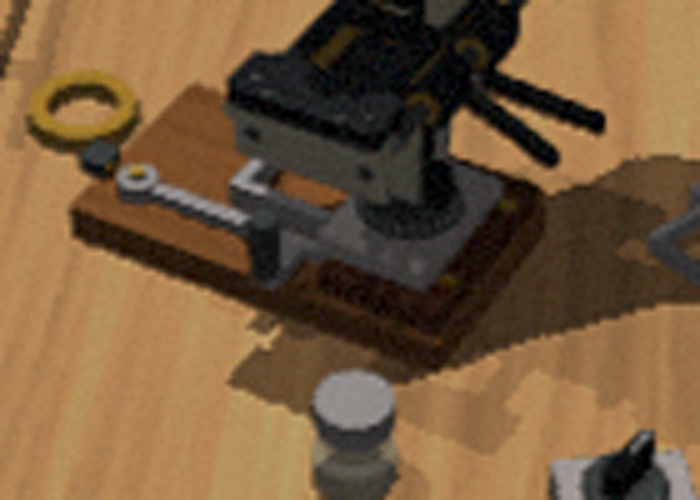

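Run:
```python
from h import *
o=[cv2.resize(load(f)['im'][260:300,295:345,::-1],None,fx=8,fy=8,interpolation=cv2.INTER_CUBIC) for f in('s4','s6')]
cv2.imwrite('pics/c11.png',np.hstack(o))
th=np.radians(-22.8);c=np.array([.4946,-.0737])
for f in('s4',):
  for sx in(0,.0015,.007):
    for y in(-.0245,):
        p=c+[(.078+sx)*np.cos(th)-y*np.sin(th),(.078+sx)*np.sin(th)+y*np.cos(th)]
        print(sx,((proj(load(f),[*p,.039])-[295,260])*8).round(0))
```

```text
0 [[160. 227.]]
0.0015 [[163. 230.]]
0.007 [[174. 243.]]
```

View pics/c11.png

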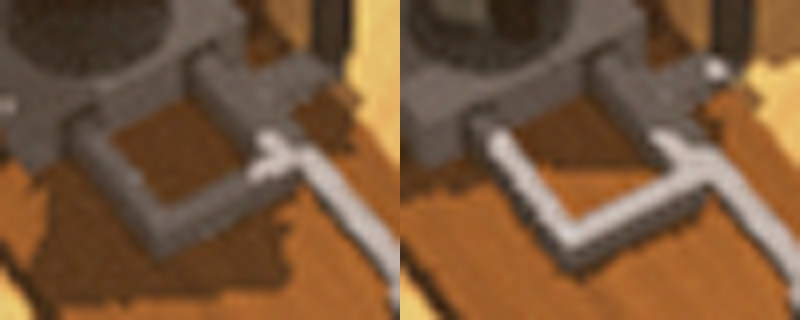

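Call:
step_arm(series=[[[0.035,0,0,0,0],[0.035,0,0,0,0],[0.035,0,0,0.0,0],[0.035,0,0,0.03,0],[0.035,0,0,0.06,0],[0.035,0.02,-0.01,0.08,-7],[0.035,0.04,-0.017,0.08,-14],[0.035,0.06,-0.025,0.08,-21],[0.035,0.074,-0.0315,0.08,-28],[0.035,0.074,-0.0315,0.08,-35],[0.035,0.074,-0.0315,0.08,-42],[0.035,0.074,-0.0315,0.08,-49],[0.035,0.074,-0.0315,0.08,-56],[0.035,0.074,-0.0315,0.08,-63],[0.035,0.074,-0.0315,0.08,-70],[0.035,0.074,-0.0315,0.08,-77],[0.035,0.074,-0.0315,0.08,-84],[0.035,0.074,-0.0315,0.08,-89.4],[0.035,0.074,-0.0315,0.08,-89.4]]])

```text
clock: 10.63
position: [0.5688, -0.105, 0.1486]
ee_rot: [2.615, 1.736, 0.006]
force: [0.2, 0.9, -0.1]
width: 0.379
```

Run:
```python
from h import *
s=observe();print(s['clock'],s['position'],s['joints'].round(2),s['force'],np.degrees(2*np.arctan2(s['ee_rot'][1],s['ee_rot'][0])))
snap('wrist','w7');snap('scene','s7')
z=load('w7');P=cloud(z)
for sx in(0,.02,):pass
o=cv2.resize(load('s7')['im'][240:310,280:370,::-1],None,fx=6,fy=6,interpolation=cv2.INTER_CUBIC)
cv2.imwrite('pics/c12.png',o)
```

```text
10.6333 [ 0.56875034 -0.10499084  0.14861224] [ 0.38  0.49 -0.4   1.78  0.23  0.92 -0.52] [ 0.16025094  0.86606045 -0.08844383] 67.14239675078738
```

View pics/w7.png

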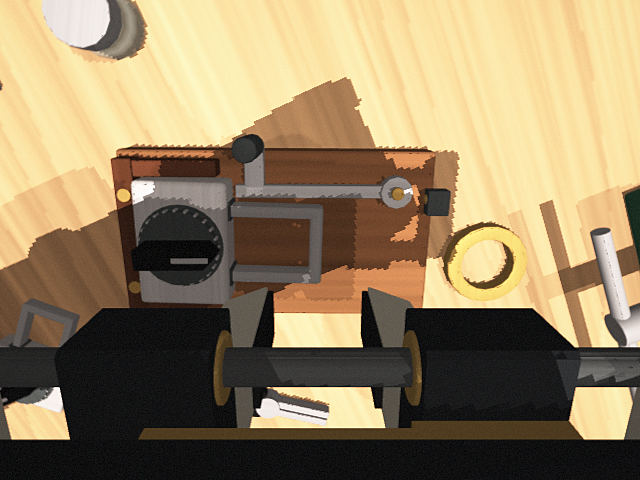

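View pics/c12.png

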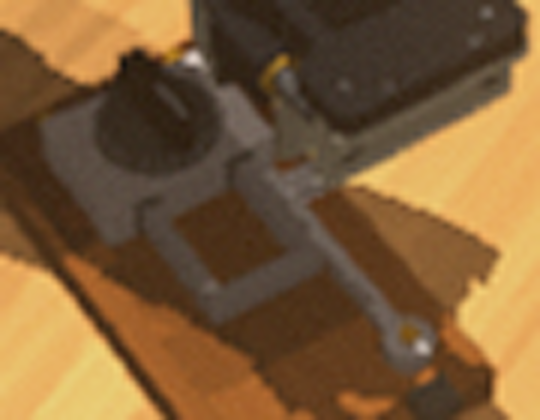

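Run:
```python
from h import *
z=load('w7');print(plane(z,[[315.5,243.5],[322,204],[322,283]],.039),'expect .5685,-.1054 (bias +.002,+.001)')
```

```text
[[ 0.56826554 -0.10402578  0.039     ]
 [ 0.5813872  -0.08288962  0.039     ]
 [ 0.56192306 -0.1295335   0.039     ]] expect .5685,-.1054 (bias +.002,+.001)
```

Call:
step_arm(series=[[[0.035,-0.001,0,-0.04,0],[0.035,-0.001,0,-0.075,0],[0.035,-0.001,0,-0.095,0],[0.035,-0.001,0,-0.105,0],[0.035,-0.001,0,-0.111,0],[0.035,-0.001,0,-0.1115,0],[0.035,-0.001,0,-0.1115,0]]])

```text
clock: 11.32
position: [0.5685, -0.1051, 0.0379]
ee_rot: [2.607, 1.746, 0.007]
force: [-0.2, 0.2, -0.1]
width: 0.381
```

Call:
step_arm(series=[[[0.0,0,0,0,0],[0.0,0,0,0,0],[0.0,0,0,0,0],[0.0,0,0,0,0],[0.0,0,0,0,0]]], squeeze=55)

```text
clock: 11.73
position: [0.5688, -0.105, 0.0384]
ee_rot: [2.607, 1.746, 0.008]
force: [0.5, -1.0, 1.5]
width: 0.082
```

Run:
```python
from h import *
s=observe();print(s['clock'],s['position'],s['force'],s['ft_torque'],s['width']*91.8)
```

```text
11.7333 [ 0.56878697 -0.10497637  0.03839383] [ 0.45958463 -0.97531528  1.50416801] [-0.17376158 -0.00762418  0.00800406] 7.5275806223256385
```

Call:
step_arm(series=[[[0.0,0.0028,-0.0012,0,0],[0.0,0.0055,-0.0023,0,0],[0.0,0.0083,-0.0035,0,0],[0.0,0.011,-0.0047,0,0],[0.0,0.0129,-0.0054,0,0],[0.0,0.0129,-0.0054,0,0]]])

```text
clock: 12.23
position: [0.5821, -0.1106, 0.0383]
ee_rot: [2.607, 1.746, 0.008]
force: [-0.7, -0.2, 1.4]
width: 0.079
```

Run:
```python
from h import *
s=observe();print(s['clock'],s['position'],s['force'],s['ft_torque'],s['width']*91.8)
snap('scene','s8')
o=cv2.resize(load('s8')['im'][240:310,280:370,::-1],None,fx=6,fy=6,interpolation=cv2.INTER_CUBIC)
cv2.imwrite('pics/c13.png',o)
```

```text
12.2333 [ 0.58214287 -0.11062134  0.03833555] [-0.66225949 -0.2298249   1.44742172] [0.06701701 0.21317709 0.04244028] 7.291707137984613
```

View pics/c13.png

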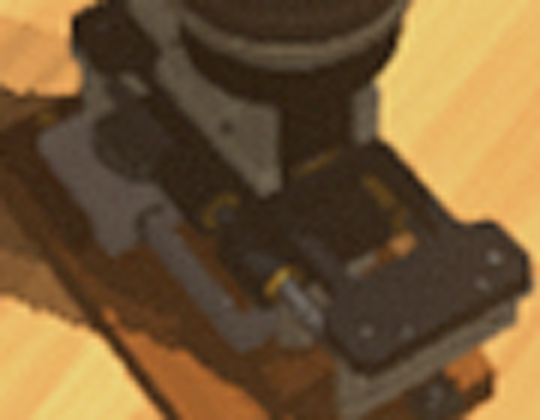

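Call:
step_arm(series=[[[0.0,0.001,-0.0004,0,0],[0.0,0.002,-0.0008,0,0],[0.0,0.003,-0.0012,0,0],[0.0,0.003,-0.0012,0,0],[0.0,0.003,-0.0012,0,0]]])

```text
clock: 12.7
position: [0.5834, -0.1111, 0.0378]
ee_rot: [2.608, 1.748, 0.005]
force: [-5.5, 2.9, 2.1]
width: 0.083
```

Run:
```python
from h import *
s=observe();print(s['clock'],s['position'],s['force'],s['ft_torque'],s['width']*91.8)
snap('side','d9')
crop(load('d9'),'c14',250,190,390,290,5)
snap('wrist','w9')
```

```text
12.7 [ 0.58344845 -0.11107594  0.03784039] [-5.49227169  2.92237084  2.10324512] [0.64254799 1.36038744 0.01367373] 7.621516749335353
```

View pics/c14.png

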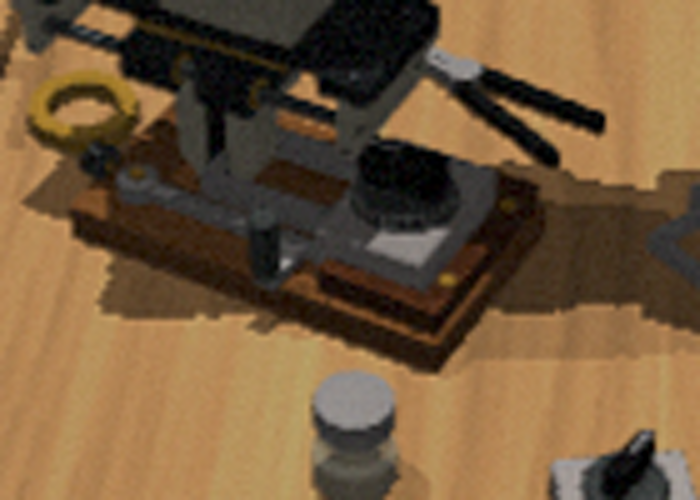

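View pics/w9.png

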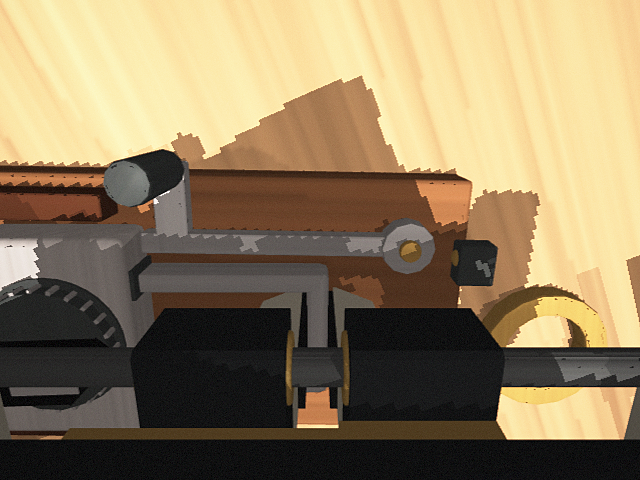

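Call:
step_arm(series=[[[0.0,-0.0012,0.0005,0,0],[0.0,-0.0012,0.0005,0,0],[0.0,-0.0012,0.0005,0.003,0],[0.0,-0.0012,0.0005,0.008,0],[0.0,-0.0012,0.0005,0.015,0],[0.0,-0.0012,0.0005,0.022,0],[0.0,-0.0012,0.0005,0.03,0],[0.0,-0.0012,0.0005,0.03,0]]], squeeze=60)

```text
clock: 13.47
position: [0.5835, -0.1108, 0.07]
ee_rot: [2.607, 1.746, 0.009]
force: [-0.1, -0.2, -3.0]
width: 0.078
```

Run:
```python
from h import *
s=observe();print(s['clock'],s['position'],s['force'],s['ft_torque'],s['width']*91.8)
snap('side','d10')
crop(load('d10'),'c15',250,170,390,290,5)
```

```text
13.4667 [ 0.58353903 -0.11076496  0.07001886] [-0.08195439 -0.23240071 -3.03113939] [-0.1201873  -0.25562547 -0.02049438] 7.171747201079435
```

View pics/c15.png

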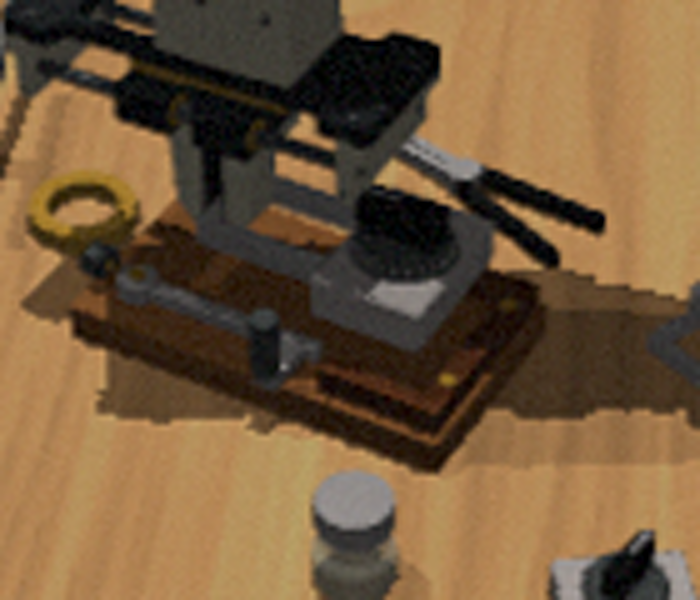

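The padlock is lifting level, the wrist shows 3 N of load, and the brace is still seated. I'll keep lifting.

Call:
step_arm(series=[[[0.0,0,0,0.01,0],[0.0,0,0,0.025,0],[0.0,0,0,0.04,0],[0.0,0,0,0.055,0],[0.0,0,0,0.07,0],[0.0,0,0,0.085,0],[0.0,0,0,0.1,0],[0.0,0,0,0.11,0],[0.0,0,0,0.115,0],[0.0,0,0,0.115,0],[0.0,0,0,0.115,0],[0.0,0,0,0.115,0],[0.0,0,0,0.115,0],[0.0,0,0,0.115,0]]])

```text
clock: 14.68
position: [0.5828, -0.1107, 0.1834]
ee_rot: [2.608, 1.747, 0.006]
force: [-0.3, -0.5, -2.5]
width: 0.079
```

Run:
```python
from h import *
s=observe();print(s['clock'],s['position'],s['force'],s['ft_torque'],s['width']*91.8,abs(s['dq']).max())
snap('side','d11');snap('scene','s11');snap('wrist','w11')
a=cv2.resize(load('d11')['im'][140:300,230:400,::-1],None,fx=2.3,fy=2.3,interpolation=cv2.INTER_CUBIC)
b=cv2.resize(load('s11')['im'][190:350,230:400,::-1],None,fx=2.3,fy=2.3,interpolation=cv2.INTER_CUBIC)
cv2.imwrite('pics/c16.png',np.hstack([a,b]))
```

```text
14.6833 [ 0.58277699 -0.11074137  0.18341003] [-0.26096523 -0.46494681 -2.53261323] [-0.09829386 -0.21230062 -0.03184222] 7.267659497555547 0.00199734612273755
```

View pics/c16.png

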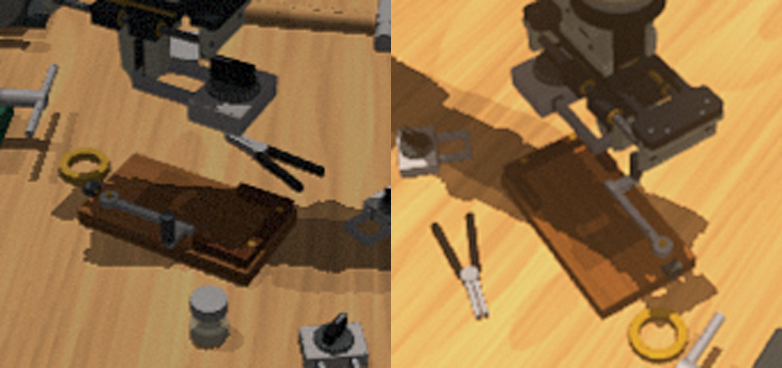

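View pics/w11.png

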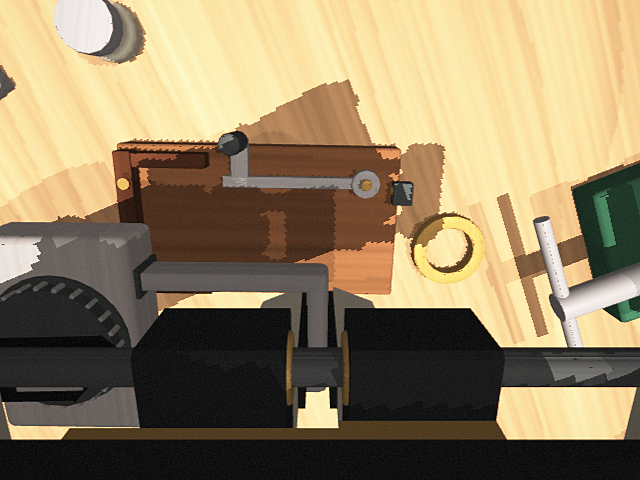

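Run:
```python
from h import *
P=cloud(load('w11'));print('body top z',np.median(P[240:270,60:110,2]),'bow-leg z',np.median(P[270:285,180:290,2]))
print(arm.sign_off())
```

```text
body top z 0.18614926270479143 bow-leg z 0.181677449438022
the job is handed in; nothing more can be done
None
```

The job is handed in at about 15 s of the 72 s allowed, and my last checks found nothing wrong. The sign-off itself reports no verdict.

**Brace:** I swung it by its knob to its stop, where the arm met about 7 N of resistance. The knob then measured 139.3° about the pin in the world frame, against an expected 139.5°. It still looked seated in the final images.

**Dial:** I turned it about 62° clockwise, which put the pointer at the shackle. The scene images showed the shackle spring out about 7 mm.

**Shackle:** I gripped the bow and drew it until it stopped, with about 6 N at the stop. The tool moved about 15.9 mm, of which about 2 mm is the lock's play, so the shackle is close to its 20 mm stop. I did not measure the final opening directly. The gap between body and bow looked the same after lifting as at the stop.

**Lift:** The padlock is held at 60 N, still and level with the dial up. The body top measured 0.186 m, so the underside is about 0.16 m above the bench. The wrist load of about 2.5 N fits a freely hanging lock.

**Bystanders:** None of the ones in view (pliers, jar, gauge) appear to have shifted. The hammer, block, cup and file were not in my final crops, but the arm did not work near them.

**Disagreement:** The wrist camera's estimates of the dial axis differed by about 4 to 6 mm between two hand orientations. I averaged the two disc-centre readings, and all three grasps closed at about the expected widths.

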